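# Twist-test the bottle caps and fill the pot's ring of seven

## Robot

A 6-joint arm with a two-finger parallel gripper is mounted at the origin on the work surface. World frame = base frame: x ahead of the robot, y to its left, z up, the work surface at z = 0. Lengths are in m, angles in rad, forces in N, time in s.
With the tool pointing down it reaches from about 0.25 to 0.775 m from the base axis. Payload 4 kg.
Tool frame: the origin (TCP) lies at the very end of the fingers, on their centre line; the grasp point (between the pads) lies 19 mm behind it; z points along the fingers, y is the direction in which the jaws open and shut (so a half turn about z gives the same grasp; the last joint's range is limited). The gripper opens to 94 mm and grips with 3 to 60 N. Pads are 16 mm wide; open, the fingers measure 119 mm over their backs; the gripper's body (75 mm by 177 mm) begins 78 mm behind the grasp point.
Start: joints at [-1.362, 0.087, 1.371, -0, 1.684, -0.103], TCP at [0.169, -0.524, 0.206] pointing down, gripper open.
Joint ranges: [-3.1, 3.1], [-0.76, 2.03], [0.27, 2.55], [-1.08, 4.22], [0.17, 2.65], [-2.57, 2.57]. Speed limits (rad/s): [2.79, 2.79, 3.14, 3.14, 3.14, 3.14].

## Interface

Orientations are given as [roll, pitch, yaw] about the fixed x, y, z axes, in that order (R = Rz(yaw) Ry(pitch) Rx(roll)).
In Python, from bench import robot, snapshot, models gives the robot as it stands.
- The arm moves only by the tool arm_command, never from a script. Its argument "commands" is text: rows parted by semicolons, each of 7 numbers parted by spaces: the shift along the tool's x, y, z in mm, then the turn, a rotation vector about the tool's x, y, z in degrees, then the opening, from 0 (shut) to 1 (fully open). In form: tx ty tz rx ry rz hand; .... A call has 1 to 12 rows; each row shifts and turns the pose as measured when the row begins, along the tool's axes as they then stand; what a row does not reach is not made up. A row lasts 1/8 s, in which the tool goes at most 62.5 mm and 10.7 degrees, less where a joint would pass 70% of its speed; a pose out of reach is approached as far as the arm can. A call is refused whole if a number of a shift passes 62.5 or a number of a turn 10.7, either way. A call with a gripper value outside its range is refused whole. The fingers move at their own pace and stop on an object; the grip force is fixed at half the most. Time passes only in rows, so rows that do not move let the fingers close. It gives the time, the measured TCP pose, the force and the opening at its end, in the units of the state.
- robot.get_obs(): the state, without advancing time (a new reading comes with each control period).
- snapshot(name): name is "scene" or "top" or "wrist"; returns a dict with "img" (420x560x3 uint8, blue, green, red), "camera_matrix" (3x3 intrinsics, pixels), "origin" and "rotation" of the camera in the world. Camera axes: x right, y down, z forward; pixel columns grow to the right and rows downward; lengths in m; the calibration is good to about 2 mm. A picture is of the moment at which its call begins. There is no depth.
- robot.close_job(): hands the job in, once; it reports no verdict.
Trained networks look in a picture, given as the dict that the camera call returned (one of the last four; its "shot" number tells which), for a name from the list of things; names that differ only in an ending like _2 or _b are one class to them, and where a whole thing is asked for, a point or a joint stands for the part that bears it (a point fixed in the world has none). Each returns a list of dicts, best first, with "conf" (0 to 1); they miss things now and then, are a little off and sometimes report something else, mostly with a low value. They report only what shows in the picture. A call takes as long as a camera call.
- models.spot_in(query, picture): "bbox" ([left, top, width, height] as shares, 0 to 1, of the picture: columns of its width, rows of its height, round what is visible of it).
- models.tip_of(query, picture): "centre" ([column, row] as shares, 0 to 1, of the picture: columns of its width, rows of its height: a listed point, or the origin of a listed thing).
The state is a dict: "time": time; "joint_positions": joint angles; "qvel": joint speeds; "joint_torque": joint torques, N m; "tool_pos": TCP position; "ee_rot": TCP orientation; "wrist_force": force on the tool from outside, world axes, zero at the start; "wrist_torque": the same for the moment, N m; "width": finger opening in m.
Only numpy, scipy, OpenCV 4.12 (cv2) and the standard library are available. Lean on these libraries where they do the work, as an engineer would, in place of code of your own. Each camera call takes 0.05 s, during which the arm holds its last target. There are 200 camera calls.

## Task

Twist-test the caps of the three sauce bottles leaning in the draining stand to find the one that is loose; leave that bottle in its bay with its cap turned well off its mark, as a sign. Put the two tight-capped bottles gently into the round pot, so that all seven bottles there stand upright on its floor, one in the middle and six round it. Leave the tape rolls and the bowl alone.

Things in the scene. Friction and masses are not known exactly. Their poses are not given: they have to be found in the camera images.
- bottle_1: Sealed rigid dark-red bottle, white cap, 165-290 g, 130 mm tall: round body 50 mm across up to 80 mm, shoulder to a 23 mm neck at 94 mm, screw cap 24 mm across from 97 to 130 mm; foot rim bevelled (38 mm at the bottom, full width 8 mm up). Origin: centre of underside; z along the axis to the cap. Loose in the stand, order varies. Just one of the three has a loose cap; looks do not tell.
- cap_1 (a joint): Turn of bottle_1's cap on its bottle, rad, counter-clockwise from above positive; 0 at the start, cap's pink stripe in line with the bottle's pink mark (+x). A loose cap turns alone (0.015 N m), 2.5 rad either way; a tight one (0.02 rad of play) does not, so the bottle drags round with it in the stand. Caps never come off; bottles may be carried by them.
- bottle_2: Sealed rigid dark-red bottle, white cap, 165-290 g, 130 mm tall: round body 50 mm across up to 80 mm, shoulder to a 23 mm neck at 94 mm, screw cap 24 mm across from 97 to 130 mm; foot rim bevelled (38 mm at the bottom, full width 8 mm up). Origin: centre of underside; z along the axis to the cap. Loose in the stand, order varies. Just one of the three has a loose cap; looks do not tell.
- cap_2 (a joint): Turn of bottle_2's cap on its bottle, rad, counter-clockwise from above positive; 0 at the start, cap's pink stripe in line with the bottle's pink mark (+x). A loose cap turns alone (0.015 N m), 2.5 rad either way; a tight one (0.02 rad of play) does not, so the bottle drags round with it in the stand. Caps never come off; bottles may be carried by them.
- bottle_3: Sealed rigid dark-red bottle, white cap, 165-290 g, 130 mm tall: round body 50 mm across up to 80 mm, shoulder to a 23 mm neck at 94 mm, screw cap 24 mm across from 97 to 130 mm; foot rim bevelled (38 mm at the bottom, full width 8 mm up). Origin: centre of underside; z along the axis to the cap. Loose in the stand, order varies. Just one of the three has a loose cap; looks do not tell.
- cap_3 (a joint): Turn of bottle_3's cap on its bottle, rad, counter-clockwise from above positive; 0 at the start, cap's pink stripe in line with the bottle's pink mark (+x). A loose cap turns alone (0.015 N m), 2.5 rad either way; a tight one (0.02 rad of play) does not, so the bottle drags round with it in the stand. Caps never come off; bottles may be carried by them.
- packed_1: Bottle like bottle_1 in shape and size (origin: centre of underside, z to the cap), 200 g, tight cap, already standing loose in the pot in the middle.
- packed_2: Bottle like bottle_1 in shape and size (origin: centre of underside, z to the cap), 200 g, tight cap, already standing loose in the pot in the ring; may stand a few mm off its place and can be nudged aside.
- packed_3: Bottle like bottle_1 in shape and size (origin: centre of underside, z to the cap), 200 g, tight cap, already standing loose in the pot in the ring; may stand a few mm off its place and can be nudged aside.
- packed_4: Bottle like bottle_1 in shape and size (origin: centre of underside, z to the cap), 200 g, tight cap, already standing loose in the pot in the ring; may stand a few mm off its place and can be nudged aside.
- packed_5: Bottle like bottle_1 in shape and size (origin: centre of underside, z to the cap), 200 g, tight cap, already standing loose in the pot in the ring; may stand a few mm off its place and can be nudged aside.
- pot: Fixed round open pot: inside diameter 155 mm, wall 3 mm, rim 75 mm and inner floor 6 mm above the table. Origin: centre of underside. Handles at +y and -y, 58 mm up, out to 109 mm from the axis. Holds just seven bottles: one in the middle, six round it, about 51 mm between axes. Five are in; the two empty places are neighbours in the ring.
- rack: Fixed white sloping stand, 285 x 150 mm (y, x). Origin on the table under the middle bay. Bays at y = -85, 0, 85 mm; foot centres at x = 0, 32 mm up, bottles leaning 30 degrees from vertical towards -x (the robot). They rest on the bay floor and on a board on their -x side that reaches 63 mm up along them; dividers reach 45 mm; shoulder and cap stand clear.
- tape_pink: Bystander: roll of pink tape lying flat, 54 mm across, 22 mm tall, origin centre of underside.
- tape_green: Bystander: roll of green tape lying flat, 60 mm across, 18 mm tall, origin centre of underside.
- bowl: Bystander: glass bowl, 110 mm across the rim, 50 mm tall, origin centre of underside.

How it is judged:
By the outcome, as a careful person would: the job done as asked, in the order asked, and still so for the second after the job is handed in, with the robot touching nothing.
It also fails if it takes over 69 s, if anything falls off the work surface, if the arm or the gripper's body presses on something with over 40 N, if the wrist force passes 120 N, or if a joint passes its speed limit or range.

## Working session

There is one attempt and no reset: what is moved stays moved. The work goes in short steps, Python scripts to look and compute and a tool call to move; the robot and the scene stay as the last step left them, time stands still between calls to the robot, and variables do not carry over. Pictures are saved under pics/ and viewed, about 8 in all and at most 12, crops included, and the job is handed in when it is done.

Besides the shell and the picture viewer there is one more tool, called after "Emit:" by a JSON object that holds its "api" and its "payload", one argument or row to a line. arm_command: Moves the arm, as the interface text tells. Its arguments: {"type":"object","properties":{"commands":{"type":"string"}},"required":["commands"]}

```bash
ls; mkdir -p pics
cat > h.py <<'E'
import numpy as np,cv2
from bench import robot,snapshot,models
def save(s,n,crop=None,scale=1):
    im=s["img"]
    if crop: l,t,r,b=crop; im=im[t:b,l:r]
    cv2.imwrite("pics/"+n,cv2.resize(im,None,fx=scale,fy=scale,interpolation=cv2.INTER_CUBIC))
def ray(s,c,r):
    d=np.linalg.inv(s["camera_matrix"])@[c,r,1.]
    return np.array(s["origin"]),np.array(s["rotation"])@d
def atz(s,c,r,z):
    o,d=ray(s,c,r); return o+d*(z-o[2])/d[2]
def proj(s,p):
    q=np.array(s["camera_matrix"])@(np.array(s["rotation"]).T@(np.array(p)-s["origin"])); return q[:2]/q[2]
E
python3 - <<'E'
from h import *
o=robot.get_obs();print({k:np.round(v,3).tolist() for k,v in o.items()})
for n in("scene","top"):
    s=snapshot(n);save(s,n+"0.png",scale=1.4)
    print(n,np.round(s["origin"],3),np.round(s["rotation"],3).tolist(),s["camera_matrix"].tolist())
    for q in("bottle_1","cap_1","packed_1","pot","rack","tape_pink","bowl"):
        print(q,[(np.round(np.array(d["centre"])*[560,420],1).tolist(),round(d["conf"],2)) for d in models.tip_of(q,s)])
E
```

```text
pics
{'time': 0.0, 'joint_positions': [-1.362, 0.088, 1.372, 0.0, 1.684, -0.103], 'qvel': [0.0, -0.001, -0.002, 0.0, -0.001, 0.0], 'joint_torque': [0.001, -34.019, -30.243, 0.072, 0.033, -0.0], 'tool_pos': [0.169, -0.523, 0.204], 'ee_rot': [-3.139, -0.0, 0.312], 'wrist_force': [-1.04, -0.201, -0.035], 'wrist_torque': [0.007, 0.04, -0.017], 'width': 0.094}
scene [1.027 0.707 0.666] [-2.161, 0.015, 2.588] [[432.0243439809155, 0.0, 278.3707808558272], [0.0, 432.0243439809155, 215.134432929276], [0.0, 0.0, 1.0]]
bottle_1 [([257.7, 187.6], 0.94), ([281.4, 200.4], 0.74), ([239.2, 179.7], 0.57), ([388.0, 313.5], 0.15)]Traceback (most recent call last):
  File "<stdin>", line 7, in <module>
ValueError: it knows: bottle, bowl, packed, pot, rack, tape_green, tape_pink
```

```bash
cat > h.py <<'E'
import numpy as np,cv2
from scipy.spatial.transform import Rotation as Ro
from bench import robot,snapshot,models
def save(s,n,crop=None,scale=1):
    im=s["img"]
    if crop: l,t,r,b=crop; im=im[t:b,l:r]
    cv2.imwrite("pics/"+n,cv2.resize(im,None,fx=scale,fy=scale,interpolation=cv2.INTER_CUBIC))
def rot(s):
    r=np.array(s["rotation"]); return r if r.shape==(3,3) else Ro.from_euler("xyz",r).as_matrix()
def ray(s,c,r):
    d=np.linalg.inv(s["camera_matrix"])@[c,r,1.]
    return np.array(s["origin"]),rot(s)@d
def atz(s,c,r,z):
    o,d=ray(s,c,r); return o+d*(z-o[2])/d[2]
def proj(s,p):
    q=np.array(s["camera_matrix"])@(rot(s).T@(np.array(p)-s["origin"])); return q[:2]/q[2]
E
python3 - <<'E'
from h import *
Z=dict(bottle=.032,packed=.006,pot=0,rack=0,tape_pink=0,tape_green=0,bowl=0)
for n in("scene","top"):
    s=snapshot(n);save(s,n+"0.png",scale=1.4)
    print(n,np.round(s["origin"],3),np.round(s["rotation"],3).tolist())
    for q in Z:
        for d in models.tip_of(q,s):
            c=np.array(d["centre"])*[560,420]
            print(q,c.round(1),round(d["conf"],2),atz(s,*c,Z[q]).round(3))
E
```

```text
scene [1.027 0.707 0.666] [-2.161, 0.015, 2.588]
bottle [282.  196.8] 0.78 [ 0.48  -0.176  0.032]
bottle [258.3 188.8] 0.62 [ 0.514 -0.252  0.032]
bottle [238.3 178.9] 0.57 [ 0.536 -0.336  0.032]
packed [387.1 313.7] 0.58 [0.521 0.291 0.006]
pot [368.5 297.5] 0.57 [0.518 0.231 0.   ]
rack [258.5 199.3] 0.82 [ 0.518 -0.247  0.   ]
tape_pink [332.5 233.4] 0.67 [0.44  0.005 0.   ]
tape_green [205.9 274.5] 0.84 [ 0.783 -0.026  0.   ]
bowl [203.9 223. ] 0.9 [ 0.702 -0.221  0.   ]
top [ 0.412 -0.003  1.039] [-2.942, 0.0, -1.651]
bottle [348.5 261.9] 0.97 [ 0.492 -0.163  0.032]
bottle [421.  228.2] 0.65 [ 0.551 -0.326  0.032]
bottle [386.8 246.8] 0.58 [ 0.517 -0.248  0.032]
packed [160.5 266.2] 0.96 [0.517 0.239 0.006]
packed [154.1 285.9] 0.89 [0.476 0.254 0.006]
packed [138.7 270.2] 0.85 [0.513 0.286 0.006]
packed [176.5 283. ] 0.85 [0.479 0.206 0.006]
packed [149.2 246.2] 0.82 [0.563 0.262 0.006]
pot [160.7 264.9] 0.63 [0.521 0.239 0.   ]
rack [383.7 246.9] 0.91 [ 0.521 -0.249  0.   ]
tape_pink [275.5 291.5] 0.59 [ 0.444 -0.005  0.   ]
tape_green [270.4 141.6] 0.61 [ 0.783 -0.021  0.   ]
bowl [365.1 166.6] 0.95 [ 0.706 -0.23   0.   ]
```

View pics/scene0.png

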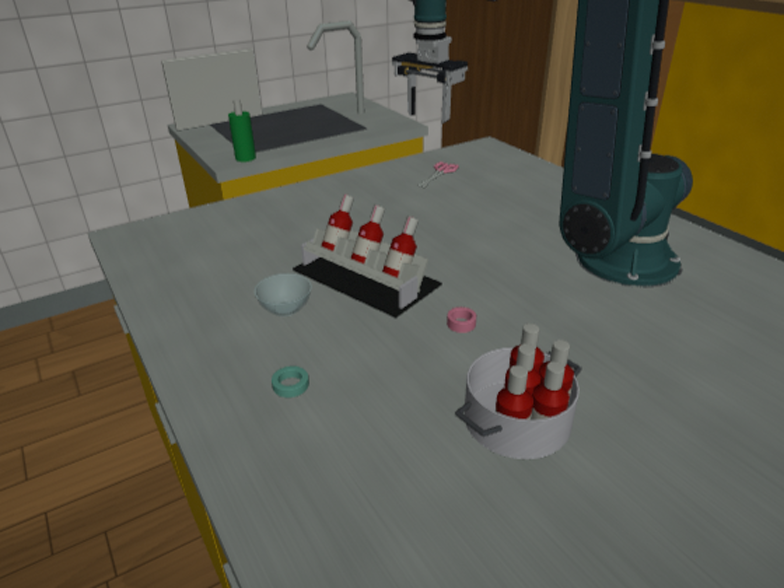

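View pics/top0.png

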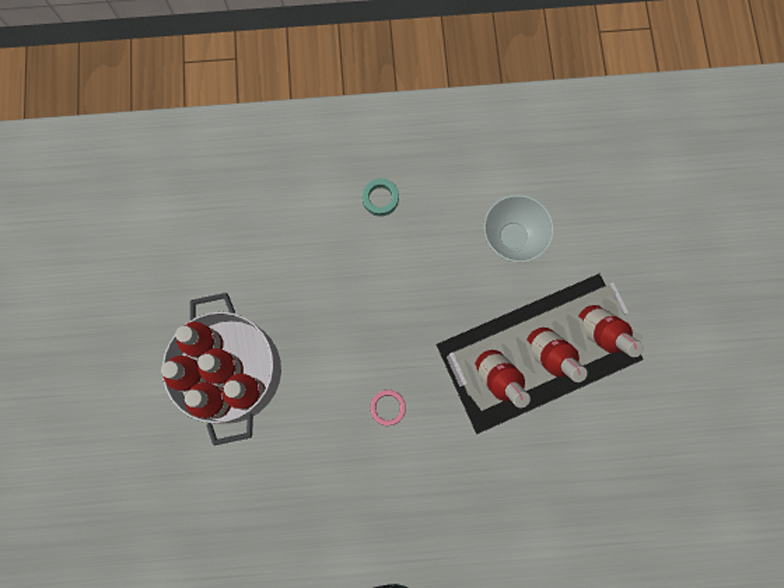

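```bash
cat >> h.py <<'E'
from scipy.optimize import least_squares
def tilt(psi,tw=0.,t=np.pi/6):
    "tool pointing along a bottle leaning by t towards -x of psi, then turned tw about tool z"
    return Ro.from_euler("z",psi)*Ro.from_euler("x",np.pi)*Ro.from_euler("y",-(-t))*Ro.from_euler("z",tw)
def plan(p,R,via=None,n=None,lin=58.,ang=10.):
    o=robot.get_obs(); P=np.array(o["tool_pos"]);A=Ro.from_euler("xyz",o["ee_rot"])
    p=np.array(p)
    rv=(A.inv()*R).as_rotvec(degrees=True); d=np.linalg.norm(p-P)*1e3
    n=n or max(1,int(np.ceil(d/lin)),int(np.ceil(np.linalg.norm(rv)/ang)))
    print("dist",d.round(1),"turn",np.round(rv,1),"n",n)
    for i in range(n):
        B=A*Ro.from_rotvec(rv/n*i,degrees=True)
        print(*B.inv().apply((p-P)/n*1e3).round(1),*(rv/n).round(2),"H",sep=" ",end="; ")
    print()
def bot(xy,psi,h,z0=.032,t=np.pi/6):
    a=np.array([-np.sin(t)*np.cos(psi),-np.sin(t)*np.sin(psi),np.cos(t)])
    return np.array([xy[0],xy[1],z0])+h*a
E
python3 - <<'E'
from h import *
pts=[]
for n in("scene","top","scene","top"):
    s=snapshot(n)
    for d in models.tip_of("bottle",s):
        c=np.array(d["centre"])*[560,420]
        if d["conf"]>.3: pts.append((s,c,0))
    for d in models.tip_of("rack",s)[:1]:
        pts.append((s,np.array(d["centre"])*[560,420],1))
def res(v):
    x,y,psi=v;r=[]
    for s,c,k in pts:
        if k: r.append(proj(s,[x,y,0])-c)
        else:
            q=[proj(s,[x-np.sin(psi)*b,y+np.cos(psi)*b,.032])-c for b in(-.085,0,.085)]
            r.append(min(q,key=np.linalg.norm))
    return np.ravel(r)
f=least_squares(res,[.52,-.248,.347],loss="soft_l1");print(f.x.round(4),len(pts),res(f.x).round(1))
R=tilt(f.x[2]);print(R.as_matrix().round(3))
s=snapshot("wrist");o=robot.get_obs();A=Ro.from_euler("xyz",o["ee_rot"])
print("cam in tool",A.inv().apply(np.array(s["origin"])-o["tool_pos"]).round(4),(A.inv()*Ro.from_matrix(rot(s))).as_matrix().round(3).tolist(),s["camera_matrix"])
plan(bot(f.x[:2],f.x[2],.26),R)
E
```

```text
[ 0.523  -0.2445  0.354 ] 18 [ 2.300e+00  8.000e-01  3.000e-01  7.000e-01 -2.200e+00  2.200e+00
 -1.301e+02 -1.120e+02 -5.000e-01  2.700e+00 -3.000e-01 -2.000e-01
 -2.300e+00  3.000e-01  1.925e+02 -2.190e+01  2.094e+02 -9.500e+00
 -3.000e-01 -5.000e-01  1.200e+00  3.100e+00 -3.000e-01  7.000e-01
  2.800e+00  2.100e+00 -5.000e-01  4.600e+00 -1.200e+00  2.400e+00
  1.400e+00  3.900e+00  1.949e+02 -2.330e+01  1.000e+00 -3.000e-01]
[[ 0.812  0.347  0.469]
 [ 0.3   -0.938  0.173]
 [ 0.5    0.    -0.866]]
cam in tool [ 0.0672  0.0011 -0.1792] [[-0.001, -0.973, -0.232], [1.0, -0.001, 0.001], [-0.001, -0.232, 0.973]] [[294.64613048   0.         275.30160889]
 [  0.         294.64613048 208.82806727]
 [  0.           0.           1.        ]]
dist 333.7 turn [ 0.6 30.  -2.4] n 6
48.8 -25.2 -8.6 0.11 5.0 -0.39 H; 49.5 -24.9 -4.3 0.11 5.0 -0.39 H; 49.9 -24.6 0.1 0.11 5.0 -0.39 H; 49.9 -24.2 4.5 0.11 5.0 -0.39 H; 49.4 -23.9 8.9 0.11 5.0 -0.39 H; 48.6 -23.5 13.2 0.11 5.0 -0.39 H;
```

Emit:
{"api": "arm_command", "payload": {
  "commands": "49 -25 -9 0 5 -0.4 1; 49.5 -25 -4 0 5 -0.4 1; 50 -24.6 0 0 5 -0.4 1; 50 -24 4.5 0 5 -0.4 1; 49 -24 9 0 5 -0.4 1; 48 -23.5 13 0 5 -0.4 1; 0 0 0 0 0 0 1"
}}

```text
time: 2.42
tool_pos: [0.4065, -0.2835, 0.2605]
ee_rot: [3.128, -0.54, 0.358]
wrist_force: [-0.5, -0.4, -0.2]
width: 0.0943
```

Run:
```python
from h import *
o=robot.get_obs();print({k:np.round(o[k],3).tolist() for k in("time","joint_positions","tool_pos","ee_rot")})
s=snapshot("wrist")
im=s["img"].copy()
v=[.523,-.2445,.354]
for b in(-.085,0,.085):
    xy=[v[0]-np.sin(v[2])*b,v[1]+np.cos(v[2])*b]
    for h in(0,.097,.13):
        c=proj(s,bot(xy,v[2],h)); print(b,h,c.round(1)); cv2.circle(im,tuple(int(q) for q in c.round()),2,(255,0,0),-1)
for d in models.tip_of("bottle",s): print(np.round(np.array(d["centre"])*[560,420],1),round(d["conf"],2))
s2=dict(s,img=im);save(s2,"w1.png",scale=1.4)
```

```text
{'time': 2.425, 'joint_positions': [-1.104, -0.218, 1.649, 0.536, 1.622, 0.165], 'tool_pos': [0.407, -0.283, 0.26], 'ee_rot': [3.128, -0.54, 0.358]}
-0.085 0 [331.  192.6]
-0.085 0.097 [347.  205.8]
-0.085 0.13 [354.7 212.1]
0 0 [274.8 192.5]
0 0.097 [275.7 205.8]
0 0.13 [276.1 212.1]
0.085 0 [218.4 192.4]
0.085 0.097 [204.  205.7]
0.085 0.13 [197.1 212. ]
[330.  187.9] 0.92
[277.7 188.2] 0.89
[218.2 190.2] 0.72
```

View pics/w1.png

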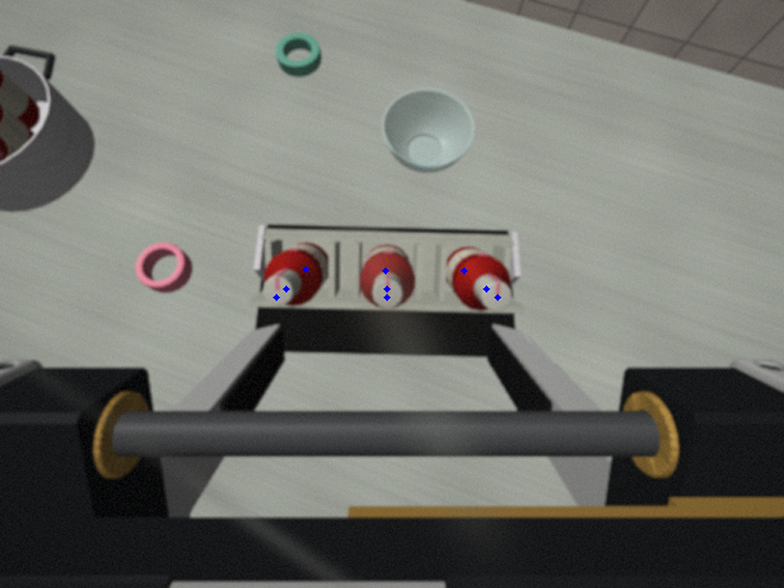

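```bash
cat >> h.py <<'E'
V=[.523,-.2445,.354]
def bay(b,h,tw=0.): 
    xy=[V[0]-np.sin(V[2])*b,V[1]+np.cos(V[2])*b]
    plan(bot(xy,V[2],h),tilt(V[2],tw))
E
python3 -c "
from h import *
bay(-.085,.14)"
```

```text
dist 148.2 turn [ 0.7 -0.9  0.1] n 3
-2.8 28.5 40.2 0.25 -0.28 0.03 H; -2.6 28.7 40.1 0.25 -0.28 0.03 H; -2.4 28.9 40.0 0.25 -0.28 0.03 H;
```

Emit:
{"api": "arm_command", "payload": {
  "commands": "-2.5 38 20 0.2 -0.3 0 1; -2.5 38 40 0.2 -0.3 0 1; -2.5 10 50 0.2 -0.3 0 1; 0 0 9 0 0 0 1"
}}

```text
time: 3.02
tool_pos: [0.4859, -0.358, 0.1535]
ee_rot: [3.13, -0.518, 0.354]
wrist_force: [-0.1, 0.3, -0.3]
width: 0.0939
```

Run:
```python
from h import *
s=snapshot("wrist");save(s,"w2.png",scale=1.4)
bay(-.085,.097)
o=robot.get_obs();v=V;b=-.085;print(o["joint_positions"])
for h in(.097,.13,):print(proj(s,bot([v[0]-np.sin(v[2])*b,v[1]+np.cos(v[2])*b],v[2],h))*1.4)
```

```text
dist 47.1 turn [0.8 0.3 0. ] n 1
3.0 -9.5 46.1 0.79 0.29 0.02 H; 
[-1.01860214  0.06940242  1.58345697  0.51361977  1.38784164  0.13205816]
[367.05833473 309.33499886]
[365.00396557 328.17094326]
```

View pics/w2.png

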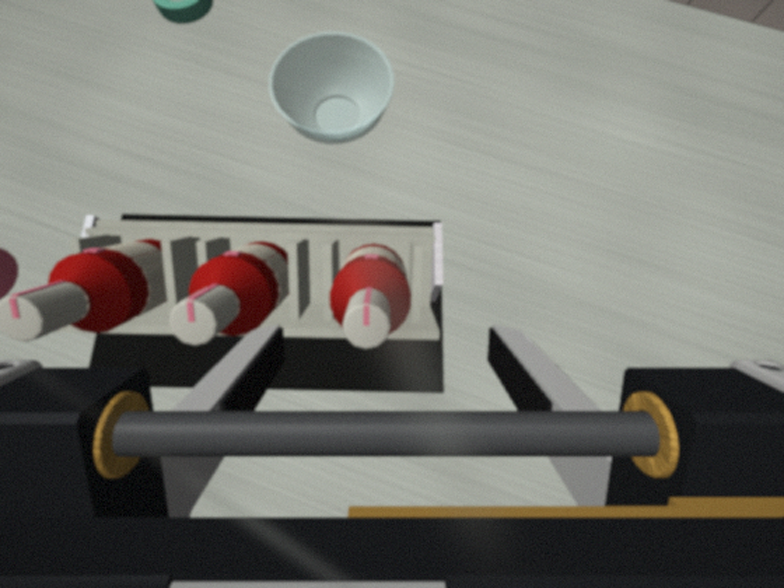

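Emit:
{"api": "arm_command", "payload": {
  "commands": "5 -8.5 0 0.8 0.3 0 0.7; 0 0 46 0 0 0 0.7; 0 0 0 0 0 0 0; 0 0 0 0 0 0 0; 0 0 0 0 0 0 0"
}}

```text
time: 3.7
tool_pos: [0.5096, -0.3454, 0.1298]
ee_rot: [3.122, -0.529, 0.362]
wrist_force: [0.8, -0.5, 0.5]
width: 0.0476
```

Run:
```python
from h import *
o=robot.get_obs();print({k:np.round(o[k],3).tolist() for k in("time","joint_positions","tool_pos","ee_rot","wrist_force","wrist_torque","width")})
bay(-.085,.097)
```

```text
{'time': 3.7, 'joint_positions': [-0.974, 0.095, 1.611, 0.527, 1.316, 0.136], 'tool_pos': [0.51, -0.345, 0.13], 'ee_rot': [3.122, -0.529, 0.362], 'wrist_force': [0.77, -0.487, 0.537], 'wrist_torque': [-0.106, 0.18, -0.017], 'width': 0.048}
dist 14.7 turn [ 0.9 -0.3  0.4] n 1
-7.8 -5.2 11.4 0.9 -0.33 0.38 H;
```

Emit:
{"api": "arm_command", "payload": {
  "commands": "-6 -4 6 0.9 -0.3 0.3 0.5; 0 0 5 0 0 0 0.5"
}}

```text
time: 3.95
tool_pos: [0.5085, -0.3431, 0.1196]
ee_rot: [3.136, -0.525, 0.357]
wrist_force: [0.8, 0.5, 0.4]
width: 0.0471
```

Run:
```python
from h import *
o=robot.get_obs();print({k:np.round(o[k],3).tolist() for k in("time","wrist_force","width")})
bay(-.085,.097)
s=snapshot("wrist");save(s,"w3.png",crop=(100,130,460,330),scale=1.6)
```

```text
{'time': 3.95, 'wrist_force': [0.816, 0.525, 0.361], 'width': 0.047}
dist 4.4 turn [ 0.2 -0.1  0.1] n 1
-2.4 -2.5 2.7 0.21 -0.07 0.14 H;
```

View pics/w3.png

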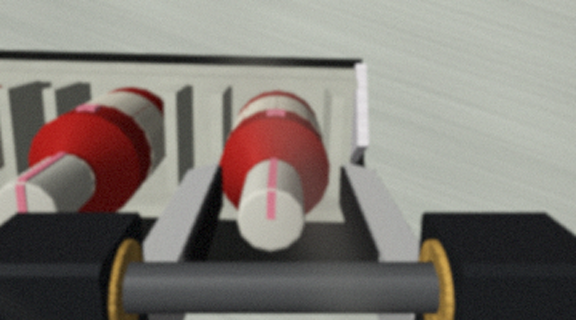

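Emit:
{"api": "arm_command", "payload": {
  "commands": "-2 -3 2.5 0.2 0 0.1 0.5; 0 0 0 0 0 0 0; 0 0 0 0 0 0 0; 0 0 0 0 0 0 0; 0 0 0 0 0 0 0; 0 0 0 0 0 10 0; 0 0 0 0 0 10 0; 0 0 0 0 0 10 0; 0 0 0 0 0 10 0; 0 0 0 0 0 10 0; 0 0 0 0 0 0 0"
}}

```text
time: 5.38
tool_pos: [0.5077, -0.34, 0.115]
ee_rot: [-2.715, -0.317, -0.614]
wrist_force: [-0.4, -0.3, 0.0]
width: 0.0234
```

Run:
```python
from h import *
o=robot.get_obs();print({k:np.round(o[k],3).tolist() for k in("time","joint_positions","wrist_force","wrist_torque","width")})
A=Ro.from_euler("xyz",o["ee_rot"]);print("torque tool",A.inv().apply(o["wrist_torque"]).round(3))
bay(-.085,.097)
s=snapshot("wrist");save(s,"w4.png",crop=(60,60,500,330),scale=1.6)
```

```text
{'time': 5.375, 'joint_positions': [-0.971, 0.107, 1.627, 0.528, 1.307, 1.03], 'wrist_force': [-0.422, -0.267, 0.028], 'wrist_torque': [-0.001, 0.219, -0.034], 'width': 0.023}
torque tool [-0.131 -0.165  0.067]
dist 1.6 turn [ -0.1  -0.1 -51.5] n 6
0.0 0.1 -0.2 -0.01 -0.01 -8.59 H; 0.0 0.1 -0.2 -0.01 -0.01 -8.59 H; 0.0 0.1 -0.2 -0.01 -0.01 -8.59 H; -0.0 0.1 -0.2 -0.01 -0.01 -8.59 H; -0.0 0.1 -0.2 -0.01 -0.01 -8.59 H; -0.1 0.1 -0.2 -0.01 -0.01 -8.59 H;
```

View pics/w4.png

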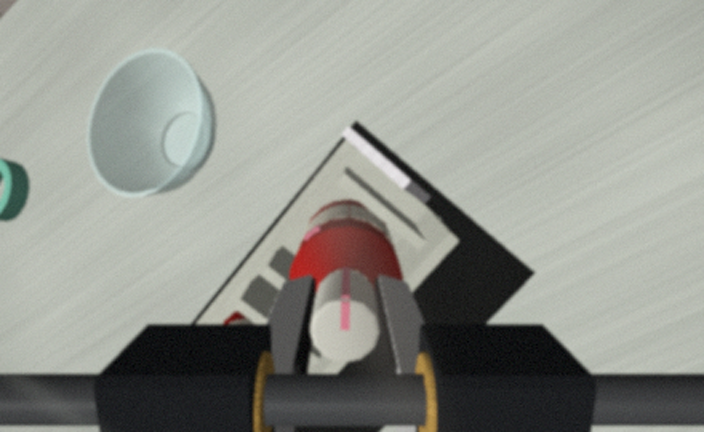

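Run:
```python
from h import *
def pink(s):
    h=cv2.cvtColor(s["img"],cv2.COLOR_BGR2HSV)
    m=((h[...,0]>160)&(h[...,0]<178)&(h[...,1]>60)&(h[...,1]<160)&(h[...,2]>140)).astype(np.uint8)
    n,l,st,c=cv2.connectedComponentsWithStats(m)
    return [(c[i].round(1).tolist(),int(st[i,4])) for i in range(1,n) if st[i,4]>8]
s=snapshot("wrist");print(pink(s))
o=robot.get_obs();A=Ro.from_euler("xyz",o["ee_rot"])
# predicted mark directions: bottle axis = tool axis; at h~.075 radius .025
for name,ang in(("turned with cap",0),("stayed",-51.5)):
    for h in(.06,.07,.08):
        q=np.array([.025*np.cos(np.radians(ang)),.025*np.sin(np.radians(ang)),.097-h])
        print(name,h,proj(s,o["tool_pos"]+A.apply(q)).round(1))
```

```text
[([254.8, 205.0], 31), ([275.4, 244.8], 12), ([275.2, 257.1], 84)]
turned with cap 0.06 [274.3 197.8]
turned with cap 0.07 [274.3 200.5]
turned with cap 0.08 [274.3 203.5]
stayed 0.06 [248.4 210. ]
stayed 0.07 [247.2 213.3]
stayed 0.08 [245.9 216.9]
```

Emit:
{"api": "arm_command", "payload": {
  "commands": "0 0 0 0 0 10 0; 0 0 0 0 0 10 0; 0 0 0 0 0 10 0; 0 0 0 0 0 0 0; 0 0 0 0 0 0 0.5; 0 0 0 0 0 0 0.5; 0 0 0 0 0 0 0.5; 0 0 -25 0 0 0 0.5; 0 0 -30 0 0 0 0.5; 0 0 0 0 0 0 0.5"
}}

```text
time: 6.72
tool_pos: [0.4815, -0.3494, 0.1634]
ee_rot: [-2.621, -0.075, -1.084]
wrist_force: [0.4, 0.0, -0.1]
width: 0.047
```

Run:
```python
from h import *
o=robot.get_obs();print({k:np.round(o[k],3).tolist() for k in("time","joint_positions","wrist_force","width")})
s=snapshot("wrist");save(s,"w5.png",crop=(60,60,500,330),scale=1.6)
bay(0,.145)
```

```text
{'time': 6.725, 'joint_positions': [-1.024, 0.053, 1.586, 0.522, 1.417, 1.552], 'wrist_force': [0.411, 0.034, -0.111], 'width': 0.047}
dist 83.2 turn [ -0.3   0.1 -81.3] n 9
-9.1 -1.4 0.6 -0.03 0.01 -9.04 H; -8.8 -2.8 0.6 -0.03 0.01 -9.04 H; -8.2 -4.2 0.6 -0.03 0.01 -9.04 H; -7.5 -5.4 0.6 -0.03 0.01 -9.04 H; -6.5 -6.5 0.6 -0.03 0.01 -9.04 H; -5.4 -7.5 0.6 -0.03 0.01 -9.04 H; -4.2 -8.2 0.6 -0.03 0.01 -9.04 H; -2.8 -8.8 0.5 -0.03 0.01 -9.04 H; -1.4 -9.1 0.5 -0.03 0.01 -9.04 H;
```

View pics/w5.png

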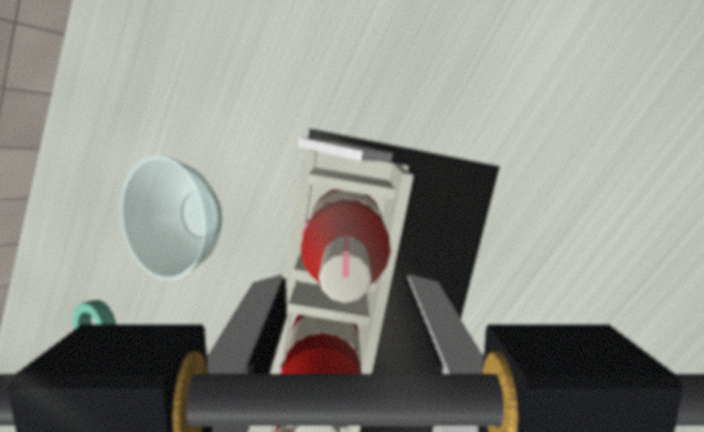

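Emit:
{"api": "arm_command", "payload": {
  "commands": "-11 -2 0.6 0 0 -10.5 0.5; -11 -4 0.6 0 0 -10.5 0.5; -10 -5.5 0.6 0 0 -10.5 0.5; -8.5 -7 0.6 0 0 -10.5 0.5; -7 -8.5 0.6 0 0 -10.5 0.5; -5.5 -10 0.6 0 0 -10.5 0.5; -3.5 -10.5 0.5 0 0 -10.5 0.5; -2 -11 0.5 0 0 -10.5 0.5; 0 0 0 0 0 0 0.5"
}}

```text
time: 7.9
tool_pos: [0.4486, -0.253, 0.1414]
ee_rot: [3.123, -0.52, 0.446]
wrist_force: [-0.8, 0.1, 0.6]
width: 0.0472
```

```bash
cat >> h.py <<'E'
def pink(s):
    h=cv2.cvtColor(s["img"],cv2.COLOR_BGR2HSV)
    m=((h[...,0]>160)&(h[...,0]<178)&(h[...,1]>60)&(h[...,1]<160)&(h[...,2]>140)).astype(np.uint8)
    n,l,st,c=cv2.connectedComponentsWithStats(m)
    return [(c[i].round(1).tolist(),int(st[i,4])) for i in range(1,n) if st[i,4]>8]
def caps(s,box):
    "white, unsaturated bright blobs in box l,t,r,b"
    l,t,r,b=box; im=s["img"][t:b,l:r].astype(int)
    m=((im.min(2)>185)&(im.max(2)-im.min(2)<25)).astype(np.uint8)
    n,lab,st,c=cv2.connectedComponentsWithStats(m)
    return [((c[i]+[l,t]).round(1).tolist(),st[i].tolist()) for i in range(1,n) if st[i,4]>40]
E
python3 - <<'E'
from h import *
bay(0,.097)
s=snapshot("wrist");print(pink(s));print(proj(s,bot(V[:2],V[2],.13)));
print(caps(s,(180,190,370,300)))
E
```

```text
dist 39.4 turn [-1.5  0.2  4.6] n 1
7.0 19.3 33.6 -1.53 0.18 4.56 H; 
[([73.3, 173.0], 833), ([199.7, 168.1], 30), ([302.6, 179.1], 27), ([180.3, 193.9], 55), ([412.5, 191.5], 24), ([172.0, 207.8], 68), ([303.4, 207.2], 49), ([303.5, 221.7], 57), ([446.1, 244.4], 69)]
[302.09044083 234.94356839]
[([293.8, 214.1], [107, 15, 15, 20, 185])]
```

Emit:
{"api": "arm_command", "payload": {
  "commands": "7 19 -3 -1.5 0.2 4.6 0.5; 0 1 0 0 0 0 0.5; 0 0 15 0 0 0 0.5; 0 0 10 0 0 0 0.5"
}}

```text
time: 8.45
tool_pos: [0.4735, -0.2652, 0.1231]
ee_rot: [-3.134, -0.523, 0.343]
wrist_force: [0.5, 0.3, 0.4]
width: 0.047
```

Run:
```python
from h import *
bay(0,.097)
s=snapshot("wrist");print(pink(s));print(proj(s,bot(V[:2],V[2],.13)));
```

```text
dist 9.1 turn [-0.1  0.  -0.6] n 1
0.8 -2.3 8.7 -0.12 0.04 -0.55 H; 
[([33.7, 203.7], 977), ([157.6, 189.7], 43), ([272.4, 191.2], 28), ([395.1, 194.3], 40), ([130.8, 223.9], 94), ([270.0, 226.0], 65), ([119.2, 242.0], 83), ([269.0, 244.5], 80), ([432.3, 254.6], 91)]
[268.93399501 259.4747557 ]
```

Emit:
{"api": "arm_command", "payload": {
  "commands": "0.8 -2.3 4.5 0 0 -0.5 0.5; 0 0 2.5 0 0 0 0.5; 0 0 0 0 0 0 0; 0 0 0 0 0 0 0; 0 0 0 0 0 0 0; 0 0 0 0 0 0 0; 0 0 0 0 0 10 0; 0 0 0 0 0 10 0; 0 0 0 0 0 10 0; 0 0 0 0 0 10 0; 0 0 0 0 0 10 0; 0 0 0 0 0 0 0"
}}

```text
time: 10.0
tool_pos: [0.4781, -0.2602, 0.116]
ee_rot: [-2.713, -0.315, -0.615]
wrist_force: [0.8, 0.1, -0.6]
width: 0.0234
```

Run:
```python
from h import *
o=robot.get_obs();print({k:np.round(o[k],3).tolist() for k in("time","joint_positions","wrist_force","wrist_torque","width")})
bay(0,.097)
s=snapshot("wrist");print(pink(s));save(s,"w6.png",crop=(60,60,500,330),scale=1.6)
```

```text
{'time': 10.0, 'joint_positions': [-0.926, -0.068, 1.804, 0.526, 1.286, 1.071], 'wrist_force': [0.788, 0.083, -0.612], 'wrist_torque': [0.12, 0.19, 0.046], 'width': 0.023}
dist 1.2 turn [ -0.2  -0.  -51.6] n 6
0.0 0.2 -0.1 -0.04 -0.0 -8.6 H; 0.0 0.2 -0.1 -0.04 -0.0 -8.6 H; -0.0 0.2 -0.1 -0.04 -0.0 -8.6 H; -0.1 0.2 -0.1 -0.04 -0.0 -8.6 H; -0.1 0.2 -0.1 -0.04 -0.0 -8.6 H; -0.1 0.2 -0.1 -0.04 -0.0 -8.6 H; 
[([333.2, 107.1], 33), ([393.6, 126.4], 150), ([277.1, 194.5], 35), ([275.0, 251.2], 83)]
```

View pics/w6.png

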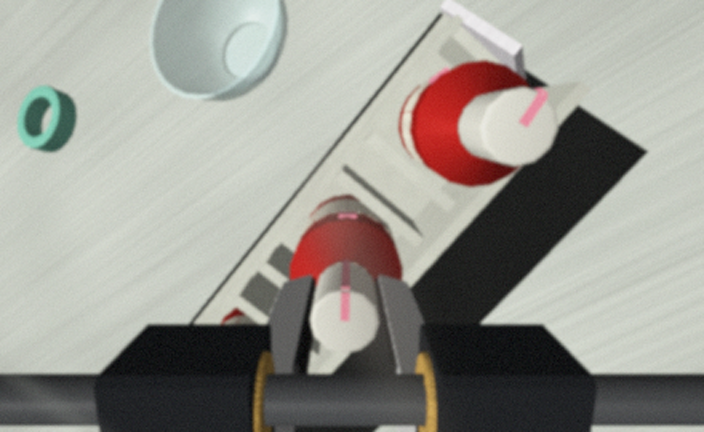

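Emit:
{"api": "arm_command", "payload": {
  "commands": "0 0 0 0 0 0 0.5; 0 0 0 0 0 0 0.5; 0 0 0 0 0 0 0.5; 0 0 -25 0 0 0 0.5; 0 0 -25 0 0 0 0.5; 0 0 0 0 0 0 0.5"
}}

```text
time: 10.8
tool_pos: [0.4537, -0.2698, 0.1602]
ee_rot: [-2.717, -0.317, -0.609]
wrist_force: [0.2, 0.1, -0.4]
width: 0.0466
```

Run:
```python
from h import *
t=np.radians(51.)
bay(.085,.140,t)
```

```text
dist 85.1 turn [-0.1  0.1 -0.2] n 2
-33.1 -26.4 4.1 -0.06 0.04 -0.12 H; -33.1 -26.5 4.0 -0.06 0.04 -0.12 H;
```

Emit:
{"api": "arm_command", "payload": {
  "commands": "-22 -17.5 0 0 0 0 0.55; -22 -17.5 0 0 0 0 0.55; -22 -17.5 0 0 0 0 0.55; 0 0 0 0 0 0 0.55"
}}

```text
time: 11.3
tool_pos: [0.4233, -0.188, 0.1562]
ee_rot: [-2.715, -0.313, -0.609]
wrist_force: [0.4, 0.2, 0.4]
width: 0.0514
```

Run:
```python
from h import *
t=np.radians(51.)
bay(.085,.097,t)
s=snapshot("wrist");print(pink(s));b=.085;print(proj(s,bot([V[0]-np.sin(V[2])*b,V[1]+np.cos(V[2])*b],V[2],.13)))
print(caps(s,(180,190,370,300)))
```

```text
dist 47.6 turn [-0.2  0.3 -0.3] n 1
3.5 0.2 47.5 -0.19 0.28 -0.34 H; 
[([463.0, 7.1], 89), ([392.7, 18.4], 22), ([357.5, 117.1], 91), ([249.1, 191.4], 10), ([257.5, 213.7], 22), ([263.2, 224.5], 46), ([184.3, 277.9], 60)]
[274.48369871 234.91969981]
[([233.8, 243.3], [0, 0, 145, 103, 6676]), ([304.5, 192.4], [117, 0, 17, 8, 75]), ([314.4, 202.1], [122, 0, 28, 30, 198]), ([360.6, 247.6], [164, 28, 26, 63, 876])]
```

Emit:
{"api": "arm_command", "payload": {
  "commands": "3.5 -0.5 16 0 0.2 0 0.55; 0 0 16 0 0 0 0.55; 0 0 8 0 0 0 0.55; 0 0 0 0 0 0 0.55"
}}

```text
time: 11.85
tool_pos: [0.4472, -0.1861, 0.121]
ee_rot: [-2.716, -0.317, -0.613]
wrist_force: [0.0, 0.5, 0.4]
width: 0.0515
```

Run:
```python
from h import *
t=np.radians(51.)
bay(.085,.097,t)
s=snapshot("wrist");print(pink(s));b=.085;print(proj(s,bot([V[0]-np.sin(V[2])*b,V[1]+np.cos(V[2])*b],V[2],.13)))
```

```text
dist 6.8 turn [-0.1 -0.  -0.4] n 1
-3.4 -2.1 5.5 -0.07 -0.0 -0.45 H; 
[([412.4, 5.2], 42), ([346.0, 101.3], 9), ([372.6, 124.6], 169), ([241.6, 210.1], 27), ([249.7, 242.5], 61), ([256.2, 257.9], 80)]
[270.18454748 270.459874  ]
```

Emit:
{"api": "arm_command", "payload": {
  "commands": "-1.8 -3 3.5 0 0 -0.4 0.55; 0 0 0 0 0 0 0; 0 0 0 0 0 0 0; 0 0 0 0 0 0 0; 0 0 0 0 0 0 0; 0 0 0 0 0 0 0; 0 0 0 0 0 -10 0; 0 0 0 0 0 -10 0; 0 0 0 0 0 -10 0; 0 0 0 0 0 -10 0; 0 0 0 0 0 0 0"
}}

```text
time: 13.28
tool_pos: [0.4493, -0.1803, 0.1211]
ee_rot: [-3.039, -0.519, 0.157]
wrist_force: [-0.2, 0.4, -0.1]
width: 0.0232
```

Run:
```python
from h import *
o=robot.get_obs();print({k:np.round(o[k],3).tolist() for k in("time","joint_positions","tool_pos","ee_rot","wrist_force","wrist_torque","width")})
bay(.085,.097)
s=snapshot("wrist");print(pink(s))
A=Ro.from_euler("xyz",o["ee_rot"])
for a in(0,10,20,30,40,50):
    q=np.array([.025*np.cos(np.radians(-a)),.025*np.sin(np.radians(-a)),.097-.05]);print(a,proj(s,o["tool_pos"]+A.apply(q)).round(1))
# pot measure
for n in("top","scene"):
    s=snapshot(n)
    for q,z in(("pot",0),("packed",.006)):
        for d in models.tip_of(q,s): c=np.array(d["centre"])*[560,420];print(n,q,round(d["conf"],2),atz(s,*c,z)[:2].round(4))
    if n=="top":
        print(caps(s,(90,200,220,330)));save(s,"top2.png",crop=(90,200,230,330),scale=5)
```

```text
{'time': 13.275, 'joint_positions': [-0.859, -0.257, 1.954, 0.516, 1.286, 0.419], 'tool_pos': [0.449, -0.18, 0.121], 'ee_rot': [-3.039, -0.519, 0.157], 'wrist_force': [-0.172, 0.415, -0.074], 'wrist_torque': [-0.1, 0.152, -0.027], 'width': 0.023}
dist 5.4 turn [-0.2 -0.3 -9.8] n 1
-3.8 1.4 3.6 -0.21 -0.26 -9.8 H; 
[([516.3, 162.2], 43), ([249.1, 208.2], 32), ([121.7, 233.6], 936), ([426.8, 210.9], 12), ([443.6, 230.9], 120), ([260.4, 240.6], 72), ([267.7, 257.5], 86)]
0 [273.7 194.3]
10 [268.1 194.8]
20 [262.8 196.2]
30 [257.7 198.5]
40 [253.2 201.6]
50 [249.4 205.5]
top pot 0.83 [0.5187 0.2329]
top packed 0.75 [0.479  0.2075]
top packed 0.73 [0.563  0.2657]
top packed 0.72 [0.4787 0.2517]
top packed 0.7 [0.5219 0.2385]
top packed 0.61 [0.5144 0.2775]
[([190.5, 251.0], [90, 33, 15, 37, 64]), ([167.1, 295.1], [64, 87, 30, 14, 78])]
scene pot 0.58 [0.5132 0.2277]
scene packed 0.72 [0.5184 0.2902]
scene packed 0.6 [ 0.5001 -0.2992]
```

View pics/top2.png

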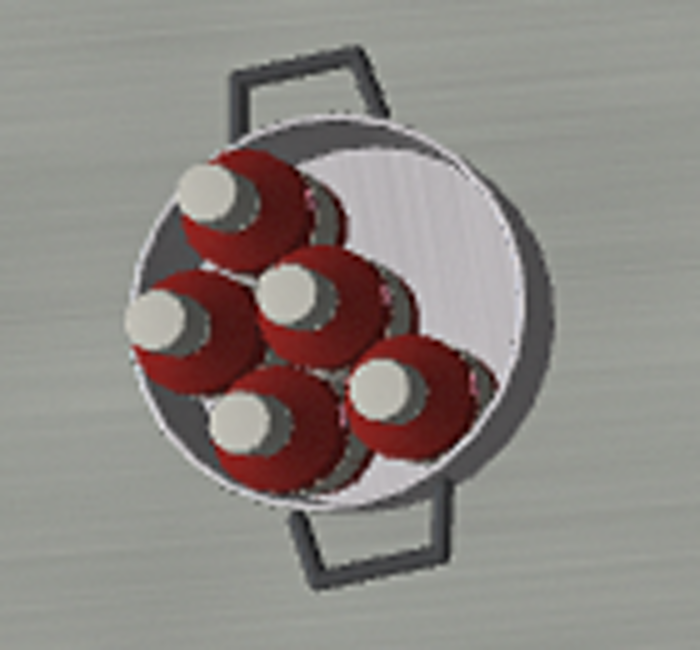

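Run:
```python
from h import *
s=snapshot("top")
f=lambda u,v:(u/5+90,v/5+200)
c=atz(s,*f(327.5,312.5),.075);print("pot",c[:2].round(4),[atz(s,*f(*q),.075)[:2].round(4).tolist() for q in((130,312),(525,312),(327,115),(327,510))])
C=np.array([atz(s,*f(*q),.136)[:2] for q in((208,193),(154,320),(286,294),(386,390),(238,423))]);print(C.round(4).tolist())
mid=C[2]
for q in C: d=q-mid;print("from mid",d.round(4),np.hypot(*d).round(4),np.degrees(np.arctan2(d[1],d[0])).round(1),"from pot",(q-c[:2]).round(4),np.hypot(*(q-c[:2])).round(4))
# refined ellipse of rim: bright rim pixels not easy; use networks
print([ (np.round(d["bbox"],3).tolist(),round(d["conf"],2)) for d in models.spot_in("pot",s)])
```

```text
pot [0.5186 0.2324] [[0.5252, 0.312], [0.5124, 0.1528], [0.5997, 0.2301], [0.4401, 0.235]]
[[0.5612, 0.2617], [0.5143, 0.2831], [0.5201, 0.233], [0.481, 0.1965], [0.4731, 0.2523]]
from mid [0.0411 0.0287] 0.0501 34.9 from pot [0.0426 0.0293] 0.0517
from mid [-0.0058  0.0501] 0.0504 96.6 from pot [-0.0043  0.0507] 0.0509
from mid [0. 0.] 0.0 0.0 from pot [0.0015 0.0006] 0.0017
from mid [-0.0392 -0.0365] 0.0536 -137.0 from pot [-0.0376 -0.0359] 0.052
from mid [-0.047   0.0193] 0.0508 157.7 from pot [-0.0455  0.0199] 0.0496
[([0.207, 0.507, 0.15, 0.255], 0.66)]
```

Emit:
{"api": "arm_command", "payload": {
  "commands": "0 0 -20 0 0 0 0; 0 0 -40 0 0 0 0; 0 0 -50 0 0 0 0; 0 0 -50 0 0 0 0; 0 0 0 0 0 0 0"
}}

```text
time: 14.35
tool_pos: [0.3706, -0.2082, 0.2592]
ee_rot: [-3.032, -0.514, 0.153]
wrist_force: [0.2, -0.3, -3.0]
width: 0.0231
```

```bash
cat >> h.py <<'E'
PC=np.array([.5186,.2324])
def ring(a,r=.0505): a=np.radians(a); return PC+r*np.array([np.cos(a),np.sin(a)])
def up(yaw): return Ro.from_euler("z",yaw)*Ro.from_euler("x",np.pi)
E
python3 - <<'E'
from h import *
p=ring(282);print(p)
plan([*p,.215],up(.18),n=10)
E
```

```text
[0.52909954 0.18300355]
dist 424.4 turn [ -5.7 -29.5   0.1] n 10
16.7 -34.4 18.3 -0.57 -2.95 0.01 H; 17.6 -34.6 17.1 -0.57 -2.95 0.01 H; 18.4 -34.8 15.8 -0.57 -2.95 0.01 H; 19.2 -35.0 14.5 -0.57 -2.95 0.01 H; 19.9 -35.1 13.2 -0.57 -2.95 0.01 H; 20.5 -35.2 11.8 -0.57 -2.95 0.01 H; 21.1 -35.3 10.4 -0.57 -2.95 0.01 H; 21.6 -35.4 8.9 -0.57 -2.95 0.01 H; 22.0 -35.5 7.4 -0.57 -2.95 0.01 H; 22.3 -35.6 5.9 -0.57 -2.95 0.01 H;
```

Emit:
{"api": "arm_command", "payload": {
  "commands": "16 -34.5 16 -0.6 -3 0 0; 17.5 -34.5 15 -0.6 -3 0 0; 18.5 -35 14 -0.6 -3 0 0; 19 -35 14 -0.6 -3 0 0; 20 -35 13 -0.6 -3 0 0; 20.5 -35 11.5 -0.6 -3 0 0; 21 -35 10 -0.6 -3 0 0; 21.5 -35 8 -0.6 -3 0 0; 22 -35 6 -0.6 -3 0 0; 0 0 0 0 0 0 0"
}}

```text
time: 15.6
tool_pos: [0.505, 0.1567, 0.1949]
ee_rot: [-3.129, 0.008, 0.18]
wrist_force: [-0.4, 0.5, -2.2]
width: 0.0235
```

Run:
```python
from h import *
o=robot.get_obs();print({k:np.round(o[k],3).tolist() for k in("time","joint_positions","tool_pos","wrist_force","wrist_torque","width")})
plan([*ring(282),.215],up(.18))
```

```text
{'time': 15.6, 'joint_positions': [0.185, 0.047, 1.434, 0.013, 1.668, 1.577], 'tool_pos': [0.505, 0.157, 0.195], 'wrist_force': [-0.374, 0.472, -2.165], 'wrist_torque': [-0.033, 0.01, 0.031], 'width': 0.023}
dist 40.9 turn [-0.7  0.5 -0. ] n 1
28.3 -21.8 -20.0 -0.75 0.46 -0.01 H;
```

Emit:
{"api": "arm_command", "payload": {
  "commands": "14 -11 -5 -0.7 0.5 0 0; 14 -11 0 0 0 0 0; 0 0 0 0 0 0 0"
}}

```text
time: 15.98
tool_pos: [0.5285, 0.1844, 0.1976]
ee_rot: [3.141, 0.002, 0.18]
wrist_force: [-0.5, -0.3, -1.9]
width: 0.0234
```

Run:
```python
from h import *
o=robot.get_obs();print({k:np.round(o[k],3).tolist() for k in("time","tool_pos","ee_rot","wrist_force")})
plan([*ring(282),.12],up(.18))
s=snapshot("wrist");save(s,"w7.png",scale=1.4)
for n,q in(("cap top",[*o["tool_pos"][:2],o["tool_pos"][2]+.0294]),("rimctr",[*PC,.075]),("mid cap",[.5201,.233,.136]),("223 cap",[.481,.1965,.136]),("35cap",[.5612,.2617,.136])): print(n,(proj(s,q)*1.4).round(0))
```

```text
{'time': 15.975, 'tool_pos': [0.529, 0.184, 0.198], 'ee_rot': [3.141, 0.002, 0.18], 'wrist_force': [-0.472, -0.284, -1.936]}
dist 77.6 turn [ 0.   0.1 -0. ] n 2
0.2 0.8 38.8 0.0 0.06 -0.01 H; 0.2 0.8 38.8 0.0 0.06 -0.01 H; 
cap top [383. 371.]
rimctr [318. 288.]
mid cap [302. 308.]
223 cap [351. 376.]
35cap [262. 232.]
```

View pics/w7.png

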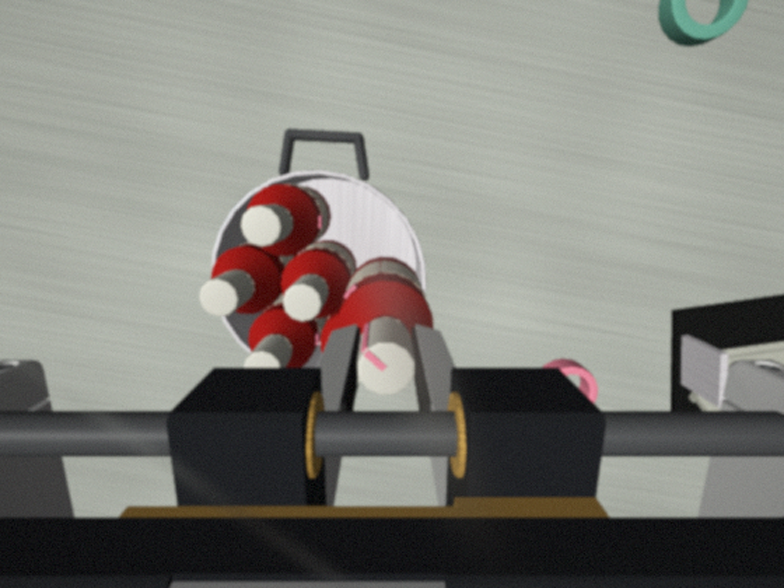

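Run:
```python
from h import *
s=snapshot("scene");cv2.imwrite("pics/sc.png",s["img"]);
for q in((530,332),(560,348),(526,352),(555,370),(517,373)): print("scene",atz(s,q[0]/1.4,q[1]/1.4,.136)[:2].round(4))
w=snapshot("wrist")
for q in((263,224),(220,294),(302,298),(263,358)): print("wrist",atz(w,q[0]/1.4,q[1]/1.4,.136)[:2].round(4))
a=np.radians(np.arange(0,360,2))
for n,S in(("wrist",w),("scene",s)):
    P=np.array([proj(S,[PC[0]+.079*np.cos(t),PC[1]+.079*np.sin(t),.075]) for t in a])*1.4
    print(n,"rim L,R,T,B",P.min(0).round(0),P.max(0).round(0))
hx=[proj(w,[PC[0]+.109*np.cos(t),PC[1]+.109*np.sin(t),.058])*1.4 for t in(1.57+.0,)]
g=s["img"][225:335,310:430]
cv2.imwrite("pics/sc2.png",cv2.resize(g,None,fx=5,fy=5,interpolation=cv2.INTER_CUBIC))
```

```text
scene [0.489  0.2092]
scene [0.4796 0.2598]
scene [0.5255 0.2409]
scene [0.5193 0.2906]
scene [0.566  0.2679]
wrist [0.5654 0.261 ]
wrist [0.5193 0.2819]
wrist [0.5255 0.2331]
wrist [0.4828 0.252 ]
wrist rim L,R,T,B [212. 178.] [423. 384.]
scene rim L,R,T,B [467. 347.] [577. 419.]
```

View pics/sc2.png

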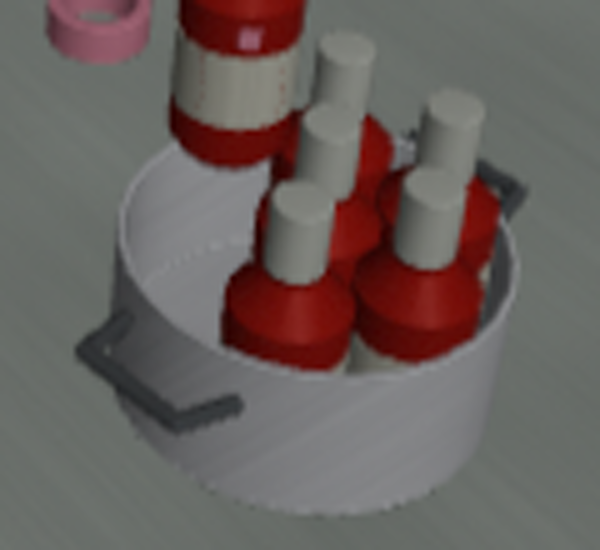

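Run:
```python
from h import *
T,S,W=snapshot("top"),snapshot("scene"),snapshot("wrist")
g=lambda u,v:(u/5+310,v/5+225)
f=lambda u,v:(u/5+90,v/5+200)
obs={"m223":[(T,f(386,390)),(S,g(347,48))],"m158":[(T,f(238,423)),(S,g(455,108)),(W,(263/1.4,358/1.4))],"mid":[(T,f(286,294)),(S,g(330,121)),(W,(302/1.4,298/1.4))],
"m97":[(T,f(154,320)),(S,g(434,185)),(W,(220/1.4,294/1.4))],"m35":[(T,f(208,193)),(S,g(302,200)),(W,(263/1.4,224/1.4))]}
for k,v in obs.items(): print(k,[atz(s,*c,.136)[:2].round(4).tolist() for s,c in v])
# bottle held: foot centre bottom as seen in scene? body bottom edge
o=robot.get_obs();print("held bottom pred scene",[( (proj(S,np.array(o["tool_pos"])+[dx,dy,-.1006])-[310,225])*5).round(0).tolist() for dx,dy in((0,0),)])
for h,r in((.045,.025),(.0,.019)):
    c=np.array(o["tool_pos"])+[0,0,h-.1006]
    P=np.array([proj(S,c+[r*np.cos(t),r*np.sin(t),0]) for t in np.arange(0,6.28,.05)]);P=(P-[310,225])*5;print(h,"LTRB",P.min(0).round(0),P.max(0).round(0))
```

```text
m223 [[0.481, 0.1965], [0.4816, 0.2036]]
m158 [[0.4731, 0.2523], [0.4734, 0.2564], [0.4826, 0.2518]]
mid [[0.5201, 0.233], [0.5203, 0.236], [0.5254, 0.2329]]
m97 [[0.5143, 0.2831], [0.514, 0.2861], [0.5191, 0.2818]]
m35 [[0.5612, 0.2617], [0.5615, 0.2659], [0.5653, 0.2608]]
held bottom pred scene [[220.0, 134.0]]
0.045 LTRB [167.  11.] [291.  84.]
0.0 LTRB [174. 106.] [266. 163.]
```

Emit:
{"api": "arm_command", "payload": {
  "commands": "0 0 20 0 0 0 0; 0 0 20 0 0 0 0; 0 0 20 0 0 0 0; 0 0 5 0 0 0 0"
}}

```text
time: 16.77
tool_pos: [0.529, 0.1828, 0.1349]
ee_rot: [-3.14, -0.005, 0.176]
wrist_force: [-0.1, 0.9, -0.9]
width: 0.0229
```

Emit:
{"api": "arm_command", "payload": {
  "commands": "0 -1 12 0 0 0 0; 0 0 10 0 0 0 0; 0 0 3 0 0 0 0; 0 0 0 0 0 0 0"
}}

```text
time: 17.27
tool_pos: [0.5298, 0.1834, 0.11]
ee_rot: [-3.141, -0.008, 0.175]
wrist_force: [0.1, -0.2, -1.4]
width: 0.0236
```

Emit:
{"api": "arm_command", "payload": {
  "commands": "0 0 2 0 -0.4 0 0; 0 0 2 0 0 0 0; 0 0 1.5 0 0 0 0"
}}

```text
time: 17.65
tool_pos: [0.532, 0.1839, 0.1096]
ee_rot: [-3.14, -0.007, 0.175]
wrist_force: [-1.5, -0.8, 4.9]
width: 0.0233
```

Emit:
{"api": "arm_command", "payload": {
  "commands": "-2.5 0 -1.5 0 0 0 0; -3 0 0 0 0.3 0 0; -3 0 0 0 0 0 0; 0 0 0 0 0 0 0"
}}

```text
time: 18.15
tool_pos: [0.5264, 0.1829, 0.1109]
ee_rot: [-3.14, -0.021, 0.175]
wrist_force: [2.4, 1.0, -0.5]
width: 0.0234
```

Emit:
{"api": "arm_command", "payload": {
  "commands": "-2 0 0 0 -1.2 0 0; -0.5 0 1.5 0 0 0 0; 0 0 0 0 0 0 0; 0 0 0 0 0 0 0.4; 0 0 0 0 0 0 0.4; 0 0 0 0 0 0 0.4"
}}

```text
time: 18.9
tool_pos: [0.5216, 0.1819, 0.1084]
ee_rot: [-3.141, 0.007, 0.175]
wrist_force: [-0.3, -0.7, 0.2]
width: 0.0377
```

Run:
```python
from h import *
s=snapshot("top");save(s,"t3.png",crop=(90,200,230,330),scale=5)
```

Emit:
{"api": "arm_command", "payload": {
  "commands": "0 0 -25 0 0 0 0.4; 0 0 -40 0 0 0 0.4; 0 0 -40 0 0 0 0.4; -15 40 0 0 0 0 0.4; -15 50 0 0 0 0 0.4; 0 0 0 0 0 0 0.5"
}}

```text
time: 19.7
tool_pos: [0.5065, 0.0857, 0.2158]
ee_rot: [3.141, 0.012, 0.177]
wrist_force: [0.0, -0.1, 0.9]
width: 0.0443
```

```bash
cat >> h.py <<'E'
def capfit():
    "cap-top centres in top view by Hough on enlarged crop"
    s=snapshot("top");im=cv2.resize(s["img"][200:330,90:230],None,fx=8,fy=8,interpolation=cv2.INTER_CUBIC)
    m=((im.min(2)>135)&(im.max(2).astype(int)-im.min(2)<30)).astype(np.uint8)*255
    g=cv2.GaussianBlur(cv2.cvtColor(im,cv2.COLOR_BGR2GRAY),(7,7),0)
    c=cv2.HoughCircles(g,cv2.HOUGH_GRADIENT,1,40,param1=80,param2=14,minRadius=42,maxRadius=58)
    return s,([] if c is None else [(q[0]/8+90-.44,q[1]/8+200-.44,q[2]/8) for q in c[0]])
E
python3 - <<'E'
from h import *
s,c=capfit()
for u,v,r in c:
    p=atz(s,u,v,.136)[:2];d=p-PC
    print(round(u,1),round(v,1),round(r,1),p.round(4),np.hypot(*d).round(4),np.degrees(np.arctan2(d[1],d[0])).round(0)%360)
bay(0,.165,np.radians(10))
print(robot.get_obs()["joint_positions"])
E
```

```text
178.9 282.9 6.9 [0.4701 0.175 ] 0.0752 230.0
dist 367.6 turn [ 5.2 30.2 -0.1] n 7
-17.7 49.1 6.0 0.74 4.32 -0.01 H; -18.0 49.2 4.0 0.74 4.32 -0.01 H; -18.3 49.2 2.0 0.74 4.32 -0.01 H; -18.4 49.2 -0.0 0.74 4.32 -0.01 H; -18.3 49.2 -2.0 0.74 4.32 -0.01 H; -18.1 49.1 -4.0 0.74 4.32 -0.01 H; -17.7 49.1 -6.0 0.74 4.32 -0.01 H; 
[ 6.06070003e-02  1.42664683e-02  1.42716930e+00 -7.88017571e-04
  1.71204010e+00  1.45232536e+00]
```

Emit:
{"api": "arm_command", "payload": {
  "commands": "-18 45 3 0.7 4.3 0 0.5; -18 49 3 0.7 4.3 0 0.5; -18 49 2 0.7 4.3 0 0.5; -18 49 0 0.7 4.3 0 0.5; -18 49 -2 0.7 4.3 0 0.5; -18 49 -4 0.7 4.3 0 0.5; -17.5 45 -6 0.7 4.3 0 0.5; 0 0 0 0 0 0 0.5"
}}

```text
time: 20.75
tool_pos: [0.4495, -0.2655, 0.1763]
ee_rot: [-3.04, -0.532, 0.164]
wrist_force: [0.1, 0.9, 0.7]
width: 0.0469
```

Run:
```python
from h import *
bay(0,.145,np.radians(10))
s=snapshot("top")
im=s["img"]
for u,v in((131.6,238.6),(147.2,258.8),(167.2,278),(190,245)): print(im[int(v),int(u)])
for th in(175,185,195):
    m=(im.min(2)>th).astype(np.uint8);m[:, :90]=0;m[:,230:]=0;m[:200]=0;m[330:]=0
    n,l,st,c=cv2.connectedComponentsWithStats(m,connectivity=4)
    print(th,[(c[i].round(1).tolist(),int(st[i,4]),atz(s,*c[i],.136)[:2].round(4).tolist()) for i in range(1,n) if 30<st[i,4]<250])
```

```text
dist 20.0 turn [-0.4 -0.9  0.6] n 1
-5.4 6.9 18.0 -0.42 -0.91 0.63 H; 
[170 178 180]
[170 178 179]
[168 176 178]
[165 157 157]
175 [([189.8, 272.1], 38, [0.4887, 0.1536]), ([165.6, 296.0], 91, [0.4479, 0.2007])]
185 []
195 []
```

Emit:
{"api": "arm_command", "payload": {
  "commands": "-5 7 5 -0.4 -0.9 0.6 0.5; 0 0 15 0 0 0 0.5; 0 0 15 0 0 0 0.5; 0 0 0 0 0 0 0.5"
}}

```text
time: 21.3
tool_pos: [0.4682, -0.2589, 0.1421]
ee_rot: [-3.042, -0.515, 0.167]
wrist_force: [0.2, -0.7, 0.7]
width: 0.047
```

```bash
cat >> h.py <<'E'
def potcaps(z=.136,th=155):
    s=snapshot("top");im=s["img"].astype(int)
    m=((im.min(2)>th)&(im[...,2]-im[...,0]>4)).astype(np.uint8);m[:, :90]=0;m[:,230:]=0;m[:200]=0;m[330:]=0
    n,l,st,c=cv2.connectedComponentsWithStats(m,connectivity=4)
    for i in range(1,n):
        if st[i,4]>40:
            p=atz(s,*c[i],z)[:2];d=p-PC
            print(c[i].round(1),st[i,4],p.round(4),"r",np.hypot(*d).round(4),"ang",(np.degrees(np.arctan2(d[1],d[0]))%360).round(1))
E
python3 - <<'E'
from h import *
potcaps()
bay(0,.097,np.radians(10))
s=snapshot("wrist");print(pink(s),proj(s,bot(V[:2],V[2],.13)))
E
```

```text
[130.6 238. ] 102 [0.5625 0.2636] r 0.0539 ang 35.4
[173.5 252.7] 86 [0.5277 0.1829] r 0.0503 ang 280.5
[146.8 258.2] 100 [0.5214 0.2338] r 0.0031 ang 26.6
[120.2 263.6] 104 [0.5152 0.2842] r 0.0519 ang 93.8
[164.7 277.5] 103 [0.4822 0.2012] r 0.0479 ang 220.7
[137.1 283.9] 104 [0.4745 0.2531] r 0.0487 ang 154.8
dist 28.5 turn [-0.3  0.   0.7] n 1
-5.6 6.1 27.3 -0.32 0.03 0.72 H; 
[([391.4, 181.3], 35), ([306.0, 203.4], 30), ([64.8, 238.1], 795), ([294.6, 242.0], 83), ([430.1, 232.5], 77)] [282.84063243 257.51217436]
```

Emit:
{"api": "arm_command", "payload": {
  "commands": "-5 7 0 -0.3 0 0.7 0.5; 0 0 12 0 0 0 0.5; 0 0 12 0 0 0 0.5"
}}

```text
time: 21.78
tool_pos: [0.4775, -0.2654, 0.1205]
ee_rot: [-3.047, -0.517, 0.153]
wrist_force: [-0.5, -0.8, 0.1]
width: 0.0472
```

Run:
```python
from h import *
bay(0,.097,np.radians(10))
s=snapshot("wrist");print(pink(s),proj(s,bot(V[:2],V[2],.13)))
o=robot.get_obs();print(o["tool_pos"],o["wrist_force"])
```

```text
dist 6.0 turn [ 0.3 -0.1  0. ] n 1
-1.6 -3.6 4.6 0.31 -0.1 0.02 H; 
[([388.6, 178.7], 47), ([295.2, 204.4], 34), ([40.7, 242.5], 803), ([283.9, 237.4], 31), ([433.0, 235.6], 106), ([278.1, 252.5], 79)] [266.91388893 266.83612888]
[ 0.47718668 -0.26435704  0.11865783] [-0.10767484  1.13958779 -0.82592624]
```

Emit:
{"api": "arm_command", "payload": {
  "commands": "-1 -3 2 0.3 0 0 0.5; 0 0 0 0 0 0 0; 0 0 0 0 0 0 0; 0 0 0 0 0 0 0; 0 0 0 0 0 0 0; 0 0 0 0 0 0 0; 0 0 -20 0 0 0 0; 0 0 -40 0 0 0 0; 0 0 -50 0 0 0 0; 0 0 -50 0 0 0 0; 0 0 0 0 0 0 0"
}}

```text
time: 23.2
tool_pos: [0.3989, -0.2878, 0.2546]
ee_rot: [-3.03, -0.511, 0.15]
wrist_force: [0.2, -0.1, -3.2]
width: 0.0237
```

Run:
```python
from h import *
o=robot.get_obs();print({k:np.round(o[k],3).tolist() for k in("time","joint_positions","tool_pos","ee_rot","wrist_force","width")})
PC=np.array([.5198,.2334]);a=np.radians(337);p=PC+.0505*np.array([np.cos(a),np.sin(a)]);print(p)
plan([p[0],p[1]-.03,.235],up(.18),n=9)
```

```text
{'time': 23.2, 'joint_positions': [-1.113, -0.199, 1.638, 0.521, 1.644, 0.333], 'tool_pos': [0.399, -0.288, 0.255], 'ee_rot': [-3.03, -0.511, 0.15], 'wrist_force': [0.157, -0.075, -3.17], 'width': 0.024}
[0.5662855  0.21366808]
dist 500.7 turn [ -5.8 -29.3  -0.1] n 9
21.8 -47.1 20.1 -0.65 -3.26 -0.01 H; 22.9 -47.3 18.3 -0.65 -3.26 -0.01 H; 23.9 -47.5 16.4 -0.65 -3.26 -0.01 H; 24.8 -47.7 14.5 -0.65 -3.26 -0.01 H; 25.5 -47.8 12.5 -0.65 -3.26 -0.01 H; 26.2 -47.9 10.5 -0.65 -3.26 -0.01 H; 26.7 -48.0 8.5 -0.65 -3.26 -0.01 H; 27.2 -48.1 6.4 -0.65 -3.26 -0.01 H; 27.5 -48.2 4.3 -0.65 -3.26 -0.01 H;
```

Emit:
{"api": "arm_command", "payload": {
  "commands": "20 -47 14 -0.6 -3.3 0 0; 22 -47 13 -0.6 -3.3 0 0; 24 -47.5 12 -0.6 -3.3 0 0; 25 -47.5 11 -0.6 -3.3 0 0; 25.5 -48 10 -0.6 -3.3 0 0; 26 -48 8 -0.6 -3.3 0 0; 26.5 -48 6 -0.6 -3.3 0 0; 27 -48 5 -0.6 -3.3 0 0; 27 -40 4 -0.6 -3.3 0 0; 0 0 0 0 0 0 0"
}}

```text
time: 24.45
tool_pos: [0.5547, 0.1919, 0.232]
ee_rot: [-3.123, 0.051, 0.183]
wrist_force: [1.2, -0.0, 2.1]
width: 0.0239
```

Run:
```python
from h import *
o=robot.get_obs();print({k:np.round(o[k],3).tolist() for k in("time","joint_positions","tool_pos","ee_rot","wrist_force","width")})
plan([.566,.2137,.225],up(.18))
```

```text
{'time': 24.45, 'joint_positions': [0.224, 0.205, 1.187, 0.021, 1.8, 1.616], 'tool_pos': [0.555, 0.192, 0.232], 'ee_rot': [-3.123, 0.051, 0.183], 'wrist_force': [1.206, -0.014, 2.055], 'width': 0.024}
dist 25.6 turn [-1.1  2.9  0.2] n 1
15.4 -19.3 6.6 -1.07 2.94 0.16 H;
```

Emit:
{"api": "arm_command", "payload": {
  "commands": "4 0 -15 -1 3 0 0; 10 -8 -5 0 0 0 0; 2 -11 0 0 0 0 0; 0 0 0 0 0 0 0"
}}

```text
time: 24.95
tool_pos: [0.5662, 0.2149, 0.2487]
ee_rot: [-3.141, 0.002, 0.184]
wrist_force: [-0.4, -0.3, -2.0]
width: 0.0238
```

Run:
```python
from h import *
o=robot.get_obs();print({k:np.round(o[k],3).tolist() for k in("time","tool_pos","ee_rot","wrist_force","width")})
print("packed z");potcaps();print("held z");potcaps(o["tool_pos"][2]+.03)
```

```text
{'time': 24.95, 'tool_pos': [0.566, 0.215, 0.249], 'ee_rot': [-3.141, 0.002, 0.184], 'wrist_force': [-0.396, -0.297, -1.979], 'width': 0.024}
packed z
[173.2 252.6] 96 [0.5279 0.1834] r 0.0499 ang 280.8
[148.9 257.5] 56 [0.5223 0.2298] r 0.0045 ang 324.8
[164.5 277.6] 104 [0.4821 0.2015] r 0.0478 ang 220.3
held z
[173.3 252.7] 94 [0.5095 0.1538] r 0.0791 ang 263.4
[149.1 257.4] 51 [0.5051 0.1928] r 0.0419 ang 251.2
[112.2 275.7] 47 [0.4806 0.2518] r 0.0426 ang 153.0
[164.5 277.6] 107 [0.4711 0.1693] r 0.079 ang 233.1
```

```bash
cat >> h.py <<'E'
def wcaps(zs=.136):
    s=snapshot("wrist");im=s["img"].astype(int)
    m=((im.min(2)>165)&(im[...,2]-im[...,0]>4)).astype(np.uint8);m[292:]=0
    n,l,st,c=cv2.connectedComponentsWithStats(m,connectivity=4)
    for i in range(1,n):
        if 60<st[i,4]<3000: print(c[i].round(1),st[i].tolist(),atz(s,*c[i],zs)[:2].round(4))
    return s
E
python3 - <<'E'
from h import *
s=wcaps();o=robot.get_obs();p=np.array(o["tool_pos"])
print("held pred",proj(s,p+[0,0,.0295]))
for q in((.5625,.2636),(.5277,.1829),(.5214,.2338),(.5152,.2842),(.4822,.2012)): print(q,proj(s,[*q,.136]).round(1))
for u,v in((270,262),(275,262)): print(s["img"][v,u])
cv2.imwrite("pics/w8.png",s["img"])
E
```

```text
[278.9 129.9] [264, 122, 33, 15, 118] [0.641  0.2232]
[258.3 127.4] [250, 123, 18, 10, 70] [0.6397 0.2429]
[225.7 198.9] [215, 189, 22, 21, 346] [0.565  0.2636]
[186.  201.1] [178, 191, 16, 22, 128] [0.5556 0.3027]
[166.5 206.6] [151, 194, 29, 27, 245] [0.5463 0.3216]
[196.3 236.8] [179, 219, 31, 31, 424] [0.5196 0.2879]
[363.2 241.2] [329, 228, 66, 25, 453] [0.5464 0.1156]
[273.2 263.6] [255, 240, 40, 52, 1393] [0.5045 0.2038]
held pred [273.49379826 265.12651039]
(0.5625, 0.2636) [225.3 201.3]
(0.5277, 0.1829) [296.7 246.8]
(0.5214, 0.2338) [247.9 244.1]
(0.5152, 0.2842) [199.4 241.3]
(0.4822, 0.2012) [271.8 282.8]
[189 201 202]
[189 199 202]
```

Emit:
{"api": "arm_command", "payload": {
  "commands": "0.8 1.2 20 0 0 0.2 0; 0 0 20 0 0 0 0; 0 0 12 0 0 0 0; 0 0 0 0 0 0 0"
}}

```text
time: 25.6
tool_pos: [0.5675, 0.211, 0.1958]
ee_rot: [3.141, 0.002, 0.176]
wrist_force: [0.5, 0.3, -2.5]
width: 0.0231
```

Emit:
{"api": "arm_command", "payload": {
  "commands": "0 -2.5 5 0 0 0.2 0; 0 0 6 0 0 0 0; 0 0 5 0 0 0 0"
}}

```text
time: 25.98
tool_pos: [0.5682, 0.2138, 0.1814]
ee_rot: [-3.142, -0.003, 0.172]
wrist_force: [0.5, -0.8, -2.2]
width: 0.0239
```

Emit:
{"api": "arm_command", "payload": {
  "commands": "-1 0 4 0 0 0.2 0; 0 0 4 0 0 0 0; 0 0 4 0 0 0 0"
}}

```text
time: 26.35
tool_pos: [0.5679, 0.2142, 0.1696]
ee_rot: [-3.141, -0.005, 0.169]
wrist_force: [0.4, -0.5, -2.4]
width: 0.0233
```

Free so far (foot at about 69 mm, past the rim). Continue.

Emit:
{"api": "arm_command", "payload": {
  "commands": "-1 0 4 0 0 0.2 0; 0 0 5 0 0 0 0; 0 0 5 0 0 0 0"
}}

```text
time: 26.72
tool_pos: [0.5672, 0.2142, 0.1548]
ee_rot: [-3.14, -0.006, 0.165]
wrist_force: [-0.1, 0.7, -1.0]
width: 0.0236
```

Emit:
{"api": "arm_command", "payload": {
  "commands": "0 0 7 0 0 0.3 0; 0 0 8 0 0 0 0; 0 0 8 0 0 0 0"
}}

```text
time: 27.1
tool_pos: [0.5674, 0.2143, 0.1303]
ee_rot: [-3.14, -0.007, 0.16]
wrist_force: [-0.2, 0.7, -1.5]
width: 0.0238
```

Emit:
{"api": "arm_command", "payload": {
  "commands": "0 0 7 0 0 0.3 0; 0 0 6 0 0 0 0; 0 0 4 0 0 0 0; 0 0 2 0 0 0 0; 0 0 1.5 0 0 0 0"
}}

```text
time: 27.72
tool_pos: [0.5673, 0.2146, 0.1082]
ee_rot: [-3.14, -0.006, 0.154]
wrist_force: [-0.7, 1.0, -1.0]
width: 0.0231
```

Emit:
{"api": "arm_command", "payload": {
  "commands": "0 0 1.5 0 0 0 0; 0 0 1.5 0 0 0 0; 0 0 1.5 0 0 0 0"
}}

```text
time: 28.1
tool_pos: [0.5673, 0.2146, 0.1042]
ee_rot: [-3.14, -0.006, 0.154]
wrist_force: [-0.7, 1.5, -0.4]
width: 0.0232
```

Emit:
{"api": "arm_command", "payload": {
  "commands": "0 0 1.5 0 0 0 0; 0 0 1.5 0 0 0 0; 0 0 1 0 0 0 0"
}}

```text
time: 28.48
tool_pos: [0.5674, 0.2147, 0.1032]
ee_rot: [-3.14, -0.008, 0.154]
wrist_force: [-2.2, -0.7, 4.8]
width: 0.0239
```

Emit:
{"api": "arm_command", "payload": {
  "commands": "0 0 -0.8 0 0 0 0; 0 0 0 0 0 0 0.37; 0 0 0 0 0 0 0.37; 0 0 0 0 0 0 0.37; 0 0 -20 0 0 0 0.37; 0 0 -40 0 0 0 0.37; 0 0 -40 0 0 0 0.37; -40 40 -10 0 0 0 0.4; -40 45 0 0 0 0 0.4; -40 45 0 0 0 0 0.4; 0 0 0 0 0 0 0.4"
}}

```text
time: 29.85
tool_pos: [0.4673, 0.063, 0.2141]
ee_rot: [3.139, -0.009, 0.155]
wrist_force: [0.6, 0.5, 0.4]
width: 0.0379
```

Run:
```python
from h import *
o=robot.get_obs();print({k:np.round(o[k],3).tolist() for k in("time","tool_pos","wrist_force","width")})
potcaps()
t=snapshot("top");c=snapshot("scene")
r=lambda im,l,tp,rr,b,w,h:cv2.resize(im[tp:b,l:rr],(w,h),interpolation=cv2.INTER_CUBIC)
a=np.hstack([r(t["img"],95,205,225,325,390,360),r(c["img"],310,225,430,335,390,360)])
b=np.hstack([r(t["img"],310,190,470,310,390,292),r(c["img"],210,130,330,220,390,292)])
im=np.vstack([a,b]);print(im.shape);cv2.imwrite("pics/f.png",im[:600])
```

```text
{'time': 29.85, 'tool_pos': [0.467, 0.063, 0.214], 'wrist_force': [0.594, 0.493, 0.385], 'width': 0.038}
[130.4 238. ] 105 [0.5626 0.264 ] r 0.0541 ang 35.7
[120.2 263.6] 105 [0.5153 0.2843] r 0.052 ang 93.7
[135.9 284.3] 78 [0.474  0.2554] r 0.0502 ang 152.7
(652, 780, 3)
```

```bash
python3 -c "
import cv2;i=cv2.imread('pics/f.png');cv2.imwrite('pics/f.png',cv2.resize(i,None,fx=.9,fy=.9,interpolation=cv2.INTER_AREA))"
```

```text
(no output)
```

View pics/f.png

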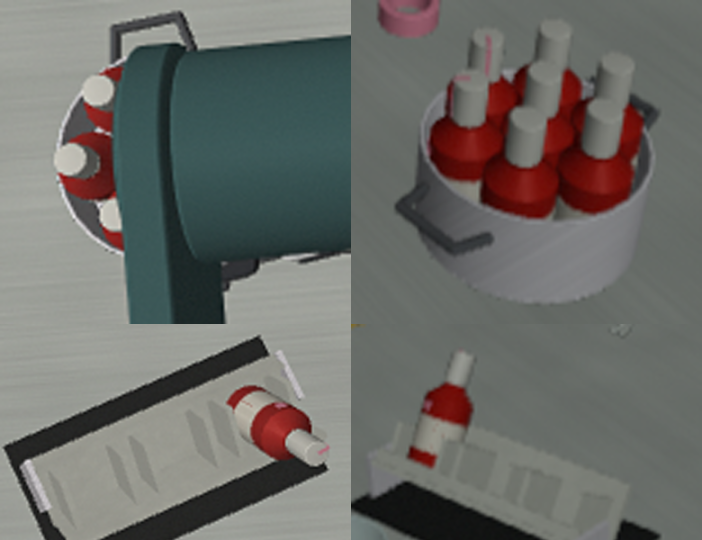

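Emit:
{"api": "arm_command", "payload": {
  "commands": "0 55 -20 0 0 0 0.4; 0 55 -10 0 0 0 0.4; 0 55 0 0 0 0 0.4; 0 55 0 0 0 0 0.4; 0 0 0 0 0 0 0.4"
}}

```text
time: 30.62
tool_pos: [0.5128, -0.1507, 0.2427]
ee_rot: [-3.14, -0.009, 0.175]
wrist_force: [1.2, 0.8, -0.1]
width: 0.0376
```

Run:
```python
from h import *
potcaps()
S=snapshot("scene");T=snapshot("top")
# height cross-check of new bottles: scene & top rays of white caps
im=S["img"].astype(int);m=((im.min(2)>140)&(im[...,2]-im[...,0]>4)).astype(np.uint8)
for d in models.tip_of("packed",T)+models.tip_of("bottle",T):
    print(round(d["conf"],2),atz(T,*(np.array(d["centre"])*[560,420]),.006)[:2].round(4))
for n,q in(("A",(.5277,.183)),("B",(.567,.2137))): print(n,((proj(S,[*q,.136])-[310,225])*[390/120,360/110]*.9).round(0))
```

```text
[158.3 205.6] 51 [0.6216 0.2088] r 0.1057 ang 347.1
[188.  203.3] 52 [0.6215 0.1512] r 0.1311 ang 321.7
[173.8 214. ] 44 [0.6027 0.1794] r 0.0994 ang 327.8
[149.5 218.7] 91 [0.5971 0.2265] r 0.0787 ang 355.7
[156.6 233.4] 91 [0.5675 0.2137] r 0.0523 ang 339.0
[130.5 238. ] 104 [0.5626 0.2639] r 0.0541 ang 35.6
[173.4 252.6] 95 [0.5279 0.1831] r 0.0502 ang 280.7
[106.5 254.3] 80 [0.5349 0.3098] r 0.0791 ang 78.1
[146.8 258.3] 106 [0.5212 0.2338] r 0.003 ang 28.4
[120.1 263.5] 107 [0.5154 0.2843] r 0.052 ang 93.5
[ 94.2 268.8] 51 [0.5092 0.3333] r 0.1014 ang 95.3
[164.5 277.6] 107 [0.482  0.2014] r 0.0479 ang 220.3
[106.8 279.8] 46 [0.4868 0.3097] r 0.0836 ang 112.4
[137.2 283.9] 106 [0.4744 0.2529] r 0.0487 ang 155.1
[144.6 309.8] 49 [0.4258 0.2403] r 0.0932 ang 175.1
[132.4 326.6] 41 [0.3972 0.2635] r 0.1254 ang 165.6
0.88 [0.5697 0.2645]
0.69 [0.4808 0.2092]
0.64 [0.5183 0.2849]
0.57 [0.4747 0.2525]
0.84 [0.5625 0.2147]
0.82 [0.5286 0.1851]
0.72 [ 0.5582 -0.3366]
A [133.  35.]
B [117.  77.]
```

```bash
python3 -c "
from h import *
print(robot.close_job(),robot.get_obs()['time'])"
```

```text
the job is handed in; nothing more can be done
the job is handed in; nothing more can be done
```

The job is handed in, at about 31 s on the robot's clock. I twist-tested all three caps before moving any bottle.

- **Loose bottle:** it stands in the -y bay. Its cap turned while the bottle's mark mostly stayed put. I left the bottle in its bay with the cap about 75–80° off its mark; the last picture shows it there.
- **Tight bottles:** in the middle and +y bays, stripe and mark turned together, so both caps are tight. I carried these two bottles by their caps into the two empty places in the pot. Each was lowered until it touched the floor, at about 5 N, then released.

**Last checks:**
- The top camera finds seven caps: one in the middle and six round it, at about 36, 94, 155, 220, 281 and 339°. In the scene picture all seven stand upright and level.
- The robot was touching nothing, and the arm never went near the bowl or the tape rolls.

**What disagreed:**
- The three cameras differed by 2–5 mm on where the pot is.
- The first bottle swung a little in the jaws while I nudged it along, and stood about 6 mm from where the tool let it go. It still sits in its place.
- On the way in, the second bottle seems to have brushed the first one's cap at a few newtons. The first bottle did not move.

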